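# Hang the gauged outer ring on the ring tree

### The arm

A 6-joint arm with a two-finger parallel gripper is mounted at the origin on a cart in front of the work surface, level with it; the furniture and walls round the work are solid. World frame = base frame: x ahead of the robot, y to its left, z up, the work surface at z = 0. Lengths are in m, angles in rad, forces in N, time in s.
With the tool pointing down it reaches from about 0.35 to 0.775 m from the base axis. Payload 7.3 kg.
Tool frame: the origin (TCP) lies midway between the tips of the shut fingers; the grasp point (between the pads) lies 19 mm behind it (robot.grip_depth is the z of the grasp point in the tool frame, in m); z points along the fingers, y is the line along which they close (so a half turn about z gives the same grasp; the last joint's range is limited). The gripper opens to 92 mm and grips with 3 to 60 N. Pads are 19 mm wide; open, the fingers measure 130 mm over their backs; the gripper's body (75 mm by 190 mm) begins 47 mm behind the grasp point.
Start: joints at [1.028, 0.342, 1.524, -0, 1.275, -0.146], TCP at [0.203, 0.484, 0.197] pointing down, gripper open.
Joint ranges: [-2.53, 2.53], [-0.77, 2.02], [0.04, 2.7], [-1, 4.14], [0.28, 2.66], [-3.11, 3.11]. Speed limits (rad/s): [2.57, 2.57, 3.14, 3.14, 3.14, 3.14].

### API

Orientations are given as [roll, pitch, yaw] about the fixed x, y, z axes, in that order (R = Rz(yaw) Ry(pitch) Rx(roll)).
In Python, from cell import robot, viewer gives the robot as it stands.
- The arm moves only by the tool step_arm, never from a script. Its argument "increments" is a list of rows, each an object with "delta_pos": the shift along the tool's x, y, z in cm, a list of three; "dr": the turn, a rotation vector about the tool's x, y, z in degrees, a list of three; "fingers": the closure, from -1 (fully open) to 1 (shut), so that 0 is half open. In form: [{"delta_pos": [tx, ty, tz], "dr": [wx, wy, wz], "fingers": fingers}, ...]. A call has exactly 5 rows; each row is the pose to reach, as a shift and turn from the pose commanded when the call began, along the tool's axes at that moment; what a row does not reach only later rows make up. A row lasts 1/8 s, in which the tool goes at most 62.5 mm and 10.7 degrees, less where a joint would pass 70% of its speed; a pose out of reach is approached as far as the arm can. A call with a gripper value outside its range is refused whole. The fingers move at their own pace and stop on an object; "newtons" is the grip in N (left out, the last holds). Time passes only in rows, so rows that repeat a pose let the fingers close, or fill a call up. It gives the time, the measured TCP pose, the force, the opening and the grip force at its end, in the units of the state.
- robot.observe(): the state, without advancing time (a new reading comes with each control period).
- viewer.read_camera(name): name is "scene" or "top" or "wrist"; returns the picture (480x640x3 uint8, red, green, blue); there is no depth.
- viewer.camera_params(name): a dict with "K" (3x3 intrinsics, pixels), "k1" (the pictures are not rectified: a ray, as slopes to the right and down, at radius r is drawn at 1 + k1 r^2 times it, then the intrinsics apply), "T" (4x4, takes a point from camera to world coordinates). Camera axes: x right, y down, z forward; pixel columns grow to the right and rows downward; lengths in m; the calibration is good to about 2 mm. A picture is of the moment at which its call begins: read the wrist's pose just before it. camera_params takes no time and is no camera call; for the wrist camera it gives the pose at the moment of the call.
- robot.hand_in(): hands the job in; it is judged then, once.
The state is a dict: "time": time; "qpos": joint angles; "qvel": joint speeds; "joint_efforts": joint torques, N m; "tool_pos": TCP position; "tool_rot": TCP orientation; "contact_force": force on the tool from outside, world axes, zero at the start; "torque": the same for the moment, N m; "opening": finger opening in m; "grip_force": force on a finger pad.
Only numpy, scipy, OpenCV 4.12 (cv2) and the standard library are available. Lean on these libraries where they do the work, as an engineer would, in place of code of your own. Each camera call takes 0.05 s, during which the arm holds its last target. There are 200 camera calls.

### The job

The big plain outer ring on the bench has been gauged and belongs with its lot on the ring tree. First turn the tree until its one empty branch stands over the pointer on the foot, then push the ring squarely onto that branch until it is fully home on its cushioned flange with all three spring prongs snapped out in front of it, and let go. Press gently, never with more than about 25 newtons on the tree or the ring, and leave the other things on the bench where they lie.

Things in the scene. Friction and masses are not known exactly. Their poses are not given: they have to be found in the camera images.
- ring: The part: plain ground steel outer bearing ring lying flat, 66 mm outside diameter, 17 mm high, bore 50 mm right through, 0.10 to 0.18 kg. The largest loose ring on the bench. Origin: centre of its underside; z along its axis. The face that lies on the bench goes onto the branch first (so the origin ends at the seat).
- tree: Ring tree, fixed on the bench: green foot 152 mm across, post, and a hub turning on it with four branches 90 degrees apart; three carry a ring like the part (fixed, may be touched), one is empty. Origin: on the vertical hub axis at bench height; its -x axis points to the front pointer. Hub 60 mm across, from 96 to 138 mm height; nut on top to 157 mm; nothing higher than 200 mm.
- pointer (a point): Tip of the flat steel pointer on the front of the foot: 99 mm from the hub axis, 20 mm over the bench. It marks the loading side.
- carousel (a joint): Turn of the hub about the vertical axis, rad, counter-clockwise from above, no stops. 0 (or any full turn) = the empty branch exactly over the pointer. A drag nut holds it where it is left; it takes about 0.22 N m to turn (2.8 N at the flange).
- branch: The empty branch. Origin: nominal seat centre, 78 mm from the hub axis, 150 mm over the bench. z = the branch's axis, outward and up, 60 degrees above level. The seat is a 59 mm flange, 5 mm thick, on a collar that was clamped by hand on the 16 mm spindle: the flange with its prongs really sits up to 12 mm above or below the nominal seat, differently each time. Feel for it.
- branch_nose (a point): Point on the branch axis 43 mm above the nominal seat, at the ends of the three spring prongs (5 mm wire). Heights over the flange: noses 33 mm across at 41, humps 55 mm across at 21.5, 48 mm across below 18. A 2.5 mm rubber ring on the flange gives 1 mm per 7 N. The ring slides over the humps with 3 to 15 N, then they snap out in front of it as it meets the rubber; the flange behind is hard.
- prong_a (a joint): Spring prong, rad: 0 = out (at rest), 0.03 to 0.2 = squeezed in by the ring's bore. Rooted at the flange.
- prong_b (a joint): Second spring prong, same.
- prong_c (a joint): Third spring prong, same.
- cushion (a joint): How far the rubber ring on the empty branch's flange is pressed in, m: 0 = free, 0.0025 = flat on the hard flange. A ring hung home presses it in by 0.0002 to 0.0007 with its weight and the prongs' push; a ring stuck on the prongs leaves it free.
- inner_ring: Bystander: grooved inner ring, 42 mm across, 16 mm high, lying flat. Origin: centre of its underside.
- thrust_ring: Bystander: flat thrust washer, 60 mm across but only 7 mm high. Origin: centre of its underside.
- plug_gauge: Bystander: plug gauge, 108 mm long, 19 mm thick, lying. Origin: middle of its underside.
- spanner: Bystander: spanner, 151 x 30 x 6 mm, lying. Origin: middle of its underside.
There are look-alikes about, which are no part of the job. Leave any pink or red look-alike of the ring alone.

How it is judged:
On the way:
1. the empty branch stands over the pointer (within 24 mm sideways at the flange, about 18 degrees), at rest, the ring not yet on it (x of branch in the frame of tree below -0.07 m and y of branch in the frame of tree between -0.024 and 0.024 m and velocity of joint carousel between -0.1 and 0.1 rad/s and distance between ring and branch above 0.06 m), for 0.2 s.
At the end, for the whole second after the job is handed in: The ring hangs on the branch that was empty, resting on the rubber ring (pressed in over 0.1 mm; inner face 15.5 mm below to 16.5 mm above the nominal seat), centred within 6 mm, all three prongs out (below 0.05 rad); branch in front, within 24 mm of the pointer's line; ring and tree at rest (x of branch in the frame of tree below -0.07 m and y of branch in the frame of tree between -0.024 and 0.024 m and z of ring in the frame of branch between -0.0155 and 0.0165 m and x of ring in the frame of branch between -0.006 and 0.006 m and y of ring in the frame of branch between -0.006 and 0.006 m and value of joint each of prong_a, prong_b, prong_c below 0.05 rad and value of joint cushion above 0.0001 m and linear speed of ring below 0.02 m/s and velocity of joint carousel between -0.05 and 0.05 rad/s); the robot touches nothing.
It fails at once if the ring is pressed on the tree with more than 30 N (contact force between ring and tree above 30 N).
It fails at once if the fingers push the tree with more than 30 N (contact force between the fingers and tree above 30 N).
It fails at once if another thing on the bench is moved by more than 15 mm (distance of any of inner_ring, thrust_ring, plug_gauge, spanner from where it was at the start of the episode above 0.015 m).
It also fails if it takes over 72 s, if anything falls off the work surface, if the arm or the gripper's body presses on something with over 40 N, if the wrist force passes 120 N, or if a joint passes its speed limit or range.

## Working session

There is one attempt and no reset: what is moved stays moved. The work goes in short steps, Python scripts to look and compute and a tool call to move; the robot and the scene stay as the last step left them, time stands still between calls to the robot, and variables do not carry over. Pictures are saved under pics/ and viewed, at most 12 in all, crops included, and the job is handed in when it is done.

Besides the shell and the picture viewer there is one more tool, called after "Request:" by a JSON object that holds its "fn" and its "kwargs". step_arm: Moves the arm, as the interface text tells. Its arguments: {"type":"object","properties":{"increments":{"type":"array"},"newtons":{"type":"number"}},"required":["increments"]}

```bash
mkdir -p pics; ls
cat > h.py <<'E'
import numpy as np, cv2
from cell import robot, viewer
from scipy.spatial.transform import Rotation as R
def shot(n,f):
    p=viewer.camera_params(n); im=viewer.read_camera(n); cv2.imwrite('pics/'+f,im[:,:,::-1]); np.savez('pics/'+f+'.npz',im=im,**{k:np.array(v) for k,v in p.items()}); return im,p
def load(f):
    d=np.load('pics/'+f+'.npz'); return d['im'],{k:d[k] for k in('K','k1','T')}
def ray(p,u,v):
    K=np.array(p['K']);d=np.array([(u-K[0,2])/K[0,0],(v-K[1,2])/K[1,1]]);s=d.copy()
    for _ in range(20): s=d/(1+float(p['k1'])*(s@s))
    T=np.array(p['T']);return T[:3,3],T[:3,:3]@np.array([s[0],s[1],1])
def atz(p,u,v,z):
    o,d=ray(p,u,v);return o+d*(z-o[2])/d[2]
def proj(p,X):
    T=np.array(p['T']);c=T[:3,:3].T@(np.array(X)-T[:3,3]);s=c[:2]/c[2];s=s*(1+float(p['k1'])*(s@s));K=np.array(p['K']);return np.array([K[0,0]*s[0]+K[0,2],K[1,1]*s[1]+K[1,2]])
def Rt(rpy): return R.from_euler('xyz',rpy)
def delta(pos,rpy_or_R,s=None):
    s=s or robot.observe(); R0=Rt(s['tool_rot']); R1=rpy_or_R if isinstance(rpy_or_R,R) else Rt(rpy_or_R)
    return (R0.inv().apply(np.array(pos)-np.array(s['tool_pos']))*100).round(2),np.degrees((R0.inv()*R1).as_rotvec()).round(2)
E
python3 - <<'E'
from h import *
print(robot.observe(), robot.grip_depth)
for n in('top','scene','wrist'):
    im,p=shot(n,n+'0.png'); print(n,p)
a=cv2.imread('pics/top0.png')
E
```

```text
pics
{'time': 0.0, 'qpos': array([ 1.02804750e+00,  3.42738871e-01,  1.52498695e+00,  4.46485418e-05,
        1.27542659e+00, -1.46009825e-01]), 'qvel': array([ 0.0006152 ,  0.0004621 , -0.00116611,  0.00028456,  0.00228301,
        0.00052954]), 'joint_efforts': array([ 2.70572364e-04, -4.31245279e+01, -2.44220781e+01,  7.16474955e-02,
        5.59645495e-02, -1.53433466e-04]), 'tool_pos': array([0.20260444, 0.4838479 , 0.19654712]), 'tool_rot': array([-3.14005570e+00, -2.69172130e-04,  2.74484042e+00]), 'contact_force': array([-0.32588351,  0.43809666,  0.75034698]), 'torque': array([-0.04790561,  0.04044774, -0.03755043]), 'grip_force': 0.0, 'opening': 0.09218845741796532} -0.0188
top {'K': array([[488.08520086,   0.        , 320.5908833 ],
       [  0.        , 488.08520086, 241.8406137 ],
       [  0.        ,   0.        ,   1.        ]]), 'k1': -0.07166596235010131, 'T': array([[ 0.01203975, -0.99421684,  0.10671421,  0.43879978],
       [-0.99939611, -0.00848573,  0.03369585,  0.03267979],
       [-0.03259543, -0.10705546, -0.99371861,  1.0206356 ],
       [ 0.        ,  0.  
[... 229 characters left out ...]
3, 'T': array([[ 0.55764114, -0.42512435,  0.71295557, -0.19766034],
       [-0.82972081, -0.26013057,  0.49385773, -0.44853496],
       [-0.02448941, -0.86694946, -0.49779403,  0.64567875],
       [ 0.        ,  0.        ,  0.        ,  1.        ]])}
wrist {'K': array([[397.98506031,   0.        , 318.06864458],
       [  0.        , 397.98506031, 250.2645108 ],
       [  0.        ,   0.        ,   1.        ]]), 'k1': -0.013254605088086192, 'T': array([[ 0.38607738,  0.89321053,  0.23047602,  0.14106436],
       [ 0.92246514, -0.37341959, -0.09806059,  0.50920885],
       [-0.00152449,  0.25046507, -0.96812444,  0.38293752],
       [ 0.        ,  0.        ,  0.        ,  1.        ]])}
```

View pics/top0.png

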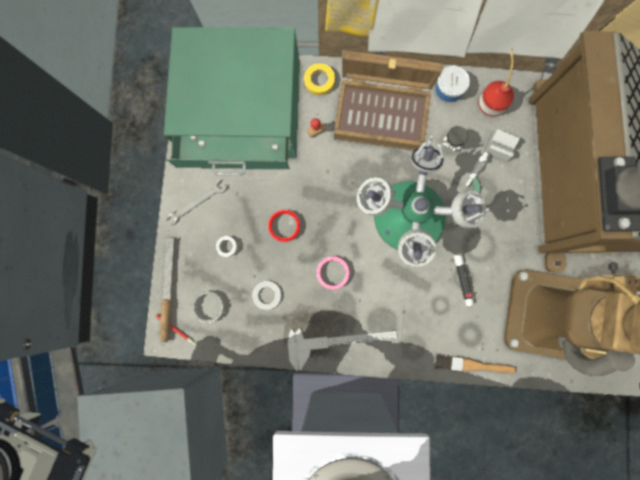

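View pics/scene0.png

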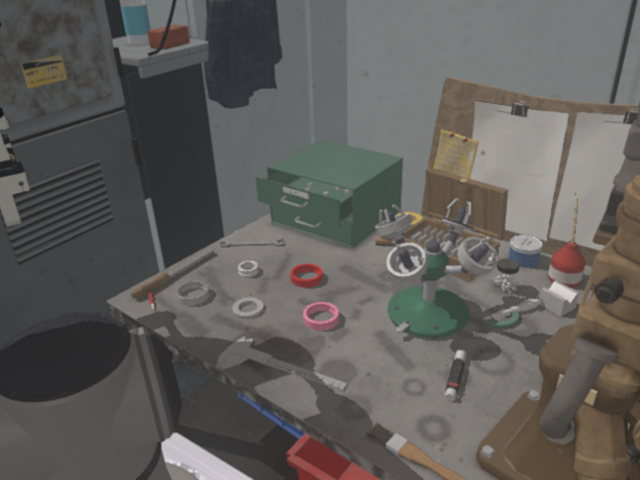

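Run:
```python
from h import *
a,p=load('top0.png'); b,q=load('scene0.png')
A=cv2.resize(a[120:290,340:520],None,fx=2.2,fy=2.2,interpolation=3)
B=cv2.resize(b[195:345,340:520],None,fx=2.2,fy=2.2,interpolation=3)
C=cv2.resize(a[225:345,160:300],None,fx=2.8,fy=2.2,interpolation=3)
A2=np.zeros((600,800,3),np.uint8)
A2[:374,:396]=A; A2[:330,400:796]=B
C=cv2.resize(a[225:335,160:300],None,fx=2,fy=2,interpolation=3);A2[376:596,:280]=C
D=cv2.resize(b[255:335,160:350],None,fx=2.5,fy=2.5,interpolation=3);A2[376:576,300:775]=D
cv2.imwrite('pics/crop1.png',A2[:,:,::-1])
for n,u,v,z in[('ring',210,305,.017),('thrust',267,294,.007),('inner',227,245,.016),('hubnut',421,204,.157),('pink',333,273,.017)]: print(n,atz(p,u,v,z))
for n,u,v,z in[('ring',194,292,.017),('hubnut',433,245,.157),('pointer',402,328,.02)]: print(n,atz(q,u,v,z))
```

```text
ring [0.41339486 0.29372662 0.017     ]
thrust [0.43775037 0.17710047 0.007     ]
inner [0.53838093 0.26223312 0.016     ]
hubnut [ 0.60119072 -0.1170106   0.157     ]
pink [0.48242569 0.04043379 0.017     ]
ring [0.40224307 0.29046343 0.017     ]
hubnut [ 0.58881889 -0.12302796  0.157     ]
pointer [ 0.51552161 -0.10787562  0.02      ]
```

View pics/crop1.png

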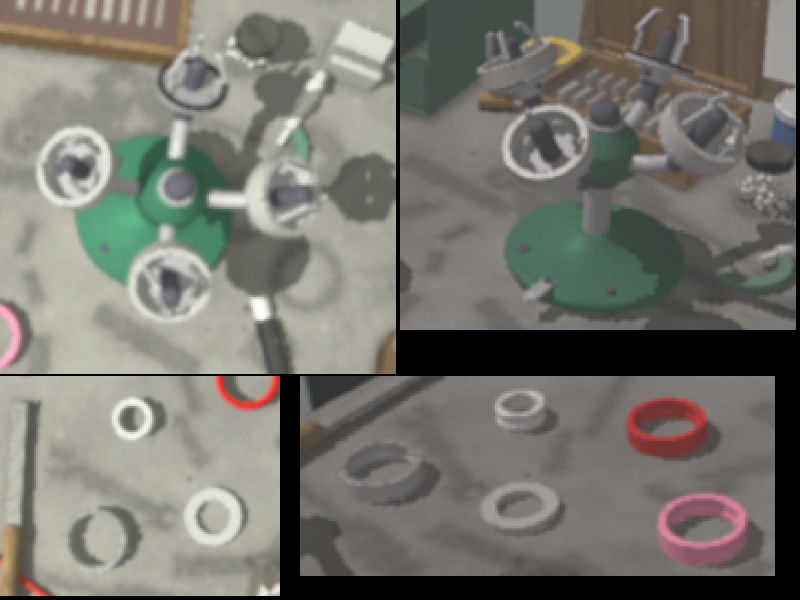

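Run:
```python
from h import *
a,p=load('top0.png'); b,q=load('scene0.png')
for n,u,v,z in[('hub',420.9,205,.157),('empty',427.7,158.6,.15),('left',374.1,195.9,.16),('near',417.3,249.5,.16),('right',464,209,.16)]: print(n,atz(p,u,v,z).round(4))
for n,u,v,z in[('hub',432.3,241.8,.157),('ptr',397.7,330.9,.02),('nearring',340+146/2.2,195+142/2.2,.16),('ring',160+(383-300)/2.5,255+(471-376)/2.5,.0085)]: print(n,atz(q,u,v,z).round(4))
print(atz(p,211,307,.0085))
h=atz(p,420.9,205,.157);print(proj(q,[.599,-.118,.157]))
```

```text
hub [ 0.5994 -0.1168  0.157 ]
empty [ 0.6868 -0.1316  0.15  ]
left [ 0.6147 -0.0329  0.16  ]
near [ 0.5191 -0.1091  0.16  ]
right [ 0.5923 -0.1931  0.16  ]
hub [ 0.5983 -0.1174  0.157 ]
ptr [ 0.5044 -0.1053  0.02  ]
nearring [ 0.5181 -0.1081  0.16  ]
ring [0.407  0.2993 0.0085]
[0.40907543 0.29368985 0.0085    ]
[432.81747163 241.72096279]
```

Request:
{"fn": "step_arm", "kwargs": {"increments": [{"delta_pos": [0, 0, -5], "dr": [0, 0, 0], "fingers": 1}, {"delta_pos": [-4, -2.6, -9], "dr": [0, 0, -5], "fingers": 1}, {"delta_pos": [-8.5, -5.6, -9], "dr": [0, 0, -10], "fingers": 1}, {"delta_pos": [-13, -8.6, -9], "dr": [0, 0, -15], "fingers": 1}, {"delta_pos": [-17.6, -11.6, -9], "dr": [0, 0, -20], "fingers": 1}]}}

```text
time: 0.78
tool_pos: [0.3209, 0.3077, 0.2872]
tool_rot: [3.141, 0.0, 3.097]
contact_force: [0.6, -0.7, -0.5]
opening: 0.0462
grip_force: 0.0
```

Request:
{"fn": "step_arm", "kwargs": {"increments": [{"delta_pos": [-3.5, -4.8, 0], "dr": [0, 0, -8], "fingers": 1}, {"delta_pos": [-7.1, -9.6, 0], "dr": [0, 0, -16], "fingers": 1}, {"delta_pos": [-10.7, -14.5, 0], "dr": [0, 0, -24], "fingers": 1}, {"delta_pos": [-14.2, -19.3, 0], "dr": [0, 0, -32], "fingers": 1}, {"delta_pos": [-17.8, -24.1, 0], "dr": [0, 0, -40.7], "fingers": 1}]}}

```text
time: 1.4
tool_pos: [0.4873, 0.0582, 0.2871]
tool_rot: [3.141, 0.0, -2.474]
contact_force: [1.0, 0.1, -0.7]
opening: 0.0008
grip_force: 0.0
```

Run:
```python
from h import *
s=robot.observe();print(s['tool_pos'],s['tool_rot'],s['contact_force'])
print(delta([.654,-.188,.287],[np.pi,0,np.radians(218)]))
```

```text
[0.48734934 0.05818717 0.28713758] [ 3.14133916e+00  1.51551574e-04 -2.47434684e+00] [ 0.95915619  0.14737343 -0.70041383]
(array([ 2.140e+00, -2.965e+01,  1.000e-02]), array([0.01, 0.01, 0.23]))
```

Request:
{"fn": "step_arm", "kwargs": {"increments": [{"delta_pos": [0.4, -5.9, 0], "dr": [0, 0, 0], "fingers": 1}, {"delta_pos": [0.9, -11.8, 0], "dr": [0, 0, 0], "fingers": 1}, {"delta_pos": [1.3, -17.8, 0], "dr": [0, 0, 0], "fingers": 1}, {"delta_pos": [1.7, -23.7, 0], "dr": [0, 0, 0], "fingers": 1}, {"delta_pos": [2.1, -29.6, 0], "dr": [0, 0, 0], "fingers": 1}]}}

```text
time: 2.02
tool_pos: [0.6529, -0.1879, 0.2868]
tool_rot: [3.141, -0.0, -2.479]
contact_force: [1.4, -0.7, 0.8]
opening: 0.0002
grip_force: 0.0
```

Run:
```python
from h import *
s=robot.observe();print(s['tool_pos'],s['tool_rot'],s['contact_force'])
im,p=shot('wrist','w1.png');im2,q=shot('top','t1.png')
A=np.zeros((480,800,3),np.uint8);A[:,:440]=im[:,100:540];A[:360,440:]=cv2.resize(im2[120:280,350:510],(360,360),interpolation=3)
cv2.imwrite('pics/c2.png',A[:,:,::-1])
```

```text
[ 0.65292954 -0.18793648  0.28681514] [ 3.14108406e+00 -1.25399024e-05 -2.47909171e+00] [ 1.41717313 -0.65252787  0.75020823]
```

View pics/c2.png

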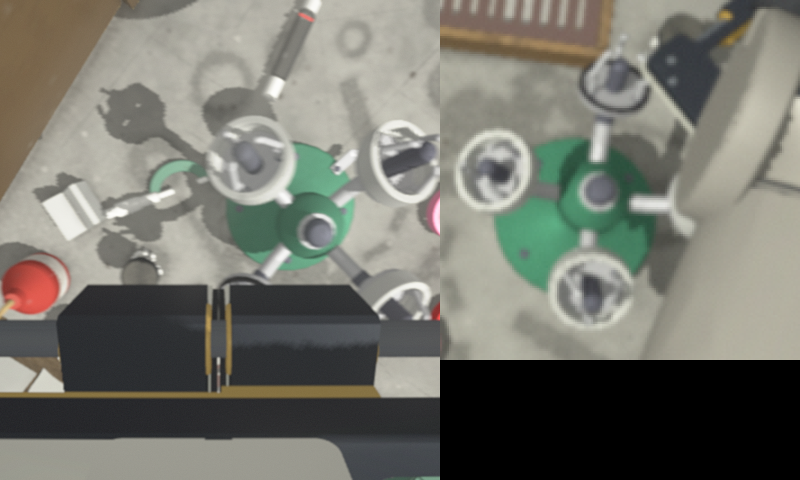

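Run:
```python
from h import *
im,p=load('w1.png');q=load('t1.png')[1]
print(atz(p,418,232,.157),atz(p,434,171,.02),atz(p,452,155,.02), 'rightring',atz(p,350,160,.16))
print('tcp',proj(p,[.653,-.188,.287]))
print('nut top cam',atz(q,350+(600-440)/2.25,120+187/2.25,.157))
print('empty',atz(q,350+(616-440)/2.25,120+85/2.25,.15))
```

```text
[ 0.60266098 -0.12521135  0.157     ] [ 0.54036148 -0.11205588  0.02      ] [ 0.51501917 -0.10802274  0.02      ] rightring [ 0.59247746 -0.20491292  0.16      ]
tcp [319.20536277 287.99218179]
nut top cam [ 0.60280788 -0.11722924  0.157     ]
empty [ 0.688358  -0.1325812  0.15     ]
```

Run:
```python
from h import *
im,p=load('w1.png');Rm=Rt([3.14108,0,-2.479])
for z in(0,-.019,-.04,-.066):
  for x in(-.0095,.0095):
    print(z,x,[proj(p,Rm.apply([x,y,z])+[.65293,-.18794,.28682]).round(0).tolist() for y in(-.019,.019,.065)])
a=load('wrist0.png')[0]
A=np.hstack([a[230:,:],]);A2=np.vstack([A,im[230:,:]]);cv2.imwrite('pics/c3.png',A2[:,:,::-1])
```

```text
0 -0.0095 [[281.0, 306.0], [357.0, 306.0], [449.0, 306.0]]
0 0.0095 [[281.0, 269.0], [358.0, 270.0], [452.0, 270.0]]
-0.019 -0.0095 [[278.0, 322.0], [361.0, 322.0], [462.0, 322.0]]
-0.019 0.0095 [[277.0, 282.0], [362.0, 282.0], [466.0, 282.0]]
-0.04 -0.0095 [[273.0, 344.0], [367.0, 344.0], [480.0, 344.0]]
-0.04 0.0095 [[271.0, 300.0], [368.0, 300.0], [485.0, 300.0]]
-0.066 -0.0095 [[264.0, 380.0], [375.0, 380.0], [510.0, 380.0]]
-0.066 0.0095 [[262.0, 329.0], [378.0, 329.0], [517.0, 329.0]]
```

View pics/c3.png

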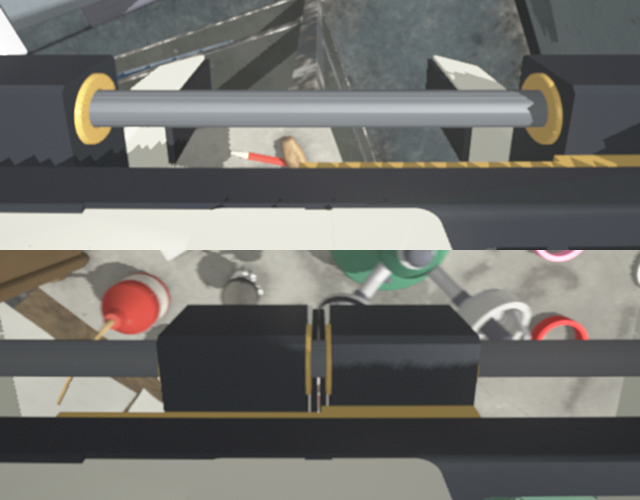

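Request:
{"fn": "step_arm", "kwargs": {"increments": [{"delta_pos": [0, 0, 4.5], "dr": [0, 0, 0], "fingers": 1}, {"delta_pos": [0, 0, 9], "dr": [0, 0, 0], "fingers": 1}, {"delta_pos": [0, 0, 12], "dr": [0, 0, 0], "fingers": 1}, {"delta_pos": [0, 0, 14.5], "dr": [0, 0, 0], "fingers": 1}, {"delta_pos": [0, 0, 14.5], "dr": [0, 0, 0], "fingers": 1}]}}

```text
time: 2.75
tool_pos: [0.6507, -0.1851, 0.1399]
tool_rot: [3.137, -0.002, -2.479]
contact_force: [-0.2, 0.6, 0.5]
opening: 0.0003
grip_force: 0.0
```

Request:
{"fn": "step_arm", "kwargs": {"increments": [{"delta_pos": [0.6, 0.02, 0], "dr": [0, 0, 4], "fingers": 1}, {"delta_pos": [1.2, 0.08, 0], "dr": [0, 0, 8], "fingers": 1}, {"delta_pos": [1.79, 0.19, 0], "dr": [0, 0, 12], "fingers": 1}, {"delta_pos": [2.37, 0.33, 0], "dr": [0, 0, 16], "fingers": 1}, {"delta_pos": [2.94, 0.52, 0], "dr": [0, 0, 20], "fingers": 1}]}}

```text
time: 3.38
tool_pos: [0.6272, -0.2001, 0.1444]
tool_rot: [-3.14, 0.004, -2.83]
contact_force: [3.6, 1.0, -0.4]
opening: 0.0001
grip_force: 1.4
```

Request:
{"fn": "step_arm", "kwargs": {"increments": [{"delta_pos": [0.6, 0.02, 0], "dr": [0, 0, 4], "fingers": 1}, {"delta_pos": [1.2, 0.08, 0], "dr": [0, 0, 8], "fingers": 1}, {"delta_pos": [1.79, 0.19, 0], "dr": [0, 0, 12], "fingers": 1}, {"delta_pos": [2.37, 0.33, 0], "dr": [0, 0, 16], "fingers": 1}, {"delta_pos": [2.94, 0.52, 0], "dr": [0, 0, 20], "fingers": 1}]}}

```text
time: 4.0
tool_pos: [0.598, -0.2045, 0.1449]
tool_rot: [-3.14, 0.006, 3.104]
contact_force: [1.9, 0.8, 1.8]
opening: 0.0006
grip_force: 2.2
```

Request:
{"fn": "step_arm", "kwargs": {"increments": [{"delta_pos": [0.9, 0.05, 0], "dr": [0, 0, 6], "fingers": 1}, {"delta_pos": [1.79, 0.19, 0], "dr": [0, 0, 12], "fingers": 1}, {"delta_pos": [2.66, 0.42, 0], "dr": [0, 0, 18], "fingers": 1}, {"delta_pos": [3.5, 0.74, 0], "dr": [0, 0, 24], "fingers": 1}, {"delta_pos": [4.3, 1.15, 0], "dr": [0, 0, 30], "fingers": 1}]}}

```text
time: 4.62
tool_pos: [0.5557, -0.1915, 0.1448]
tool_rot: [3.14, 0.006, 2.579]
contact_force: [4.2, 0.8, 1.3]
opening: 0.0005
grip_force: 2.0
```

Request:
{"fn": "step_arm", "kwargs": {"increments": [{"delta_pos": [0.9, 0.05, 0], "dr": [0, 0, 6], "fingers": 1}, {"delta_pos": [1.79, 0.19, 0], "dr": [0, 0, 12], "fingers": 1}, {"delta_pos": [2.66, 0.42, 0], "dr": [0, 0, 18], "fingers": 1}, {"delta_pos": [3.5, 0.74, 0], "dr": [0, 0, 24], "fingers": 1}, {"delta_pos": [4.3, 1.15, 0], "dr": [0, 0, 30], "fingers": 1}]}}

```text
time: 5.25
tool_pos: [0.5253, -0.1595, 0.1447]
tool_rot: [3.138, 0.005, 2.055]
contact_force: [4.0, -2.3, 1.4]
opening: 0.0007
grip_force: 1.8
```

Request:
{"fn": "step_arm", "kwargs": {"increments": [{"delta_pos": [0.9, 0.05, 0], "dr": [0, 0, 6], "fingers": 1}, {"delta_pos": [1.79, 0.19, 0], "dr": [0, 0, 12], "fingers": 1}, {"delta_pos": [2.66, 0.42, 0], "dr": [0, 0, 18], "fingers": 1}, {"delta_pos": [3.5, 0.74, 0], "dr": [0, 0, 24], "fingers": 1}, {"delta_pos": [4.3, 1.15, 0], "dr": [0, 0, 30], "fingers": 1}]}}

```text
time: 5.88
tool_pos: [0.515, -0.1162, 0.1446]
tool_rot: [3.136, 0.003, 1.532]
contact_force: [1.9, -2.9, 0.7]
opening: 0.0004
grip_force: 1.8
```

Request:
{"fn": "step_arm", "kwargs": {"increments": [{"delta_pos": [0.9, 0.05, 0], "dr": [0, 0, 6], "fingers": 1}, {"delta_pos": [1.79, 0.19, 0], "dr": [0, 0, 12], "fingers": 1}, {"delta_pos": [2.66, 0.42, 0], "dr": [0, 0, 18], "fingers": 1}, {"delta_pos": [3.5, 0.74, 0], "dr": [0, 0, 24], "fingers": 1}, {"delta_pos": [4.3, 1.15, 0], "dr": [0, 0, 30], "fingers": 1}]}}

```text
time: 6.5
tool_pos: [0.5275, -0.0735, 0.1445]
tool_rot: [3.137, 0.0, 1.008]
contact_force: [-0.3, -3.6, 1.9]
opening: 0.0001
grip_force: 1.8
```

Run:
```python
from h import *
s=robot.observe();print(s['tool_pos'],s['tool_rot'],s['contact_force'])
d=s['tool_pos'][:2]-[.6,-.118];print(np.degrees(np.arctan2(d[1],d[0])),np.hypot(*d))
im,p=shot('wrist','w2.png');im2,q=shot('top','t2.png')
A=np.zeros((480,800,3),np.uint8);A[:,:440]=im[:,100:540];A[:360,440:]=cv2.resize(im2[120:280,350:510],(360,360),interpolation=3)
cv2.imwrite('pics/c4.png',A[:,:,::-1])
```

```text
[ 0.52748809 -0.07353623  0.1445116 ] [3.13718472e+00 6.87488778e-05 1.00840355e+00] [-0.28301008 -3.56671966  1.93882765]
148.48367775434954 0.08505882567243842
```

View pics/c4.png

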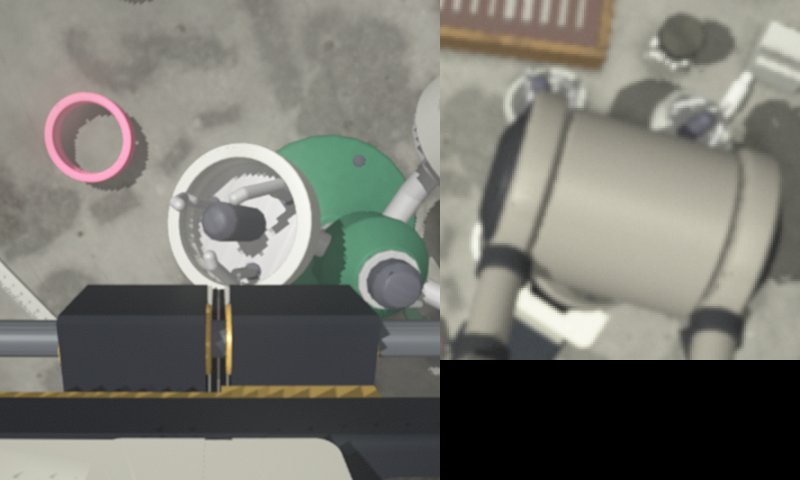

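Run:
```python
from h import *
im,p=load('w2.png')
for u,v,z in((345,216,.165),(497,285,.157),(320,222,.18)):
    X=atz(p,u,v,z);d=X[:2]-[.6,-.118];print(X,np.degrees(np.arctan2(d[1],d[0])),np.hypot(*d))
```

```text
[ 0.55782545 -0.0473796   0.165     ] 120.84567462155627 0.082255291386884
[ 0.60054635 -0.11412123  0.157     ] 81.98227974369809 0.003917059788259564
[ 0.54889534 -0.04151793  0.18      ] 123.75050268602092 0.09198474171479114
```

Request:
{"fn": "step_arm", "kwargs": {"increments": [{"delta_pos": [0.9, 0.05, 0], "dr": [0, 0, 6], "fingers": 1}, {"delta_pos": [1.79, 0.19, 0], "dr": [0, 0, 12], "fingers": 1}, {"delta_pos": [2.66, 0.42, 0], "dr": [0, 0, 18], "fingers": 1}, {"delta_pos": [3.5, 0.74, 0], "dr": [0, 0, 24], "fingers": 1}, {"delta_pos": [4.3, 1.15, 0], "dr": [0, 0, 30], "fingers": 1}]}}

```text
time: 7.22
tool_pos: [0.5585, -0.0422, 0.1436]
tool_rot: [-3.141, -0.0, 0.487]
contact_force: [-3.7, 0.3, 4.4]
opening: 0.0001
grip_force: 3.4
```

Request:
{"fn": "step_arm", "kwargs": {"increments": [{"delta_pos": [0.6, 0.02, 0], "dr": [0, 0, 4], "fingers": 1}, {"delta_pos": [1.2, 0.08, 0], "dr": [0, 0, 8], "fingers": 1}, {"delta_pos": [1.2, 0.08, 0], "dr": [0, 0, 8], "fingers": 1}, {"delta_pos": [0.4, 0, 0], "dr": [0, 0, 8], "fingers": 1}, {"delta_pos": [-0.2, 0, 0], "dr": [0, 0, 8], "fingers": 1}]}}

```text
time: 7.85
tool_pos: [0.5578, -0.0422, 0.1437]
tool_rot: [-3.141, -0.004, 0.352]
contact_force: [0.4, 6.9, 5.6]
opening: 0.0005
grip_force: 4.1
```

Request:
{"fn": "step_arm", "kwargs": {"increments": [{"delta_pos": [0, 0, -4], "dr": [0, 0, 0], "fingers": 1}, {"delta_pos": [0, 0, -9], "dr": [0, 0, 0], "fingers": 1}, {"delta_pos": [0, 0, -14], "dr": [0, 0, 0], "fingers": 1}, {"delta_pos": [0, -4, -15], "dr": [0, 0, 0], "fingers": 0}, {"delta_pos": [0, -9, -15], "dr": [0, 0, 0], "fingers": -1}]}}

```text
time: 8.48
tool_pos: [0.5267, 0.0411, 0.2938]
tool_rot: [3.14, -0.003, 0.35]
contact_force: [-0.0, 0.3, 0.5]
opening: 0.0155
grip_force: 0.0
```

Run:
```python
from h import *
s=robot.observe();print(s['tool_pos'],s['tool_rot'],s['qpos'],s['contact_force'])
for pos,yaw in(([.408,.292,.16],0.),):
  for y in(-30,0,30,60,150): print(y,delta(pos,[np.pi,0,np.radians(y)]))
```

```text
[0.5266854  0.0410615  0.29376741] [ 3.14011877 -0.0031657   0.34953912] [-6.72795629e-02  2.90352447e-01  1.33350130e+00 -6.61565264e-05
  1.51424754e+00  1.15398360e+00] [-0.04927746  0.32183327  0.45868335]
-30 (array([ -2.6 , -27.66,  13.33]), array([-0.  , -0.21, 50.03]))
0 (array([ -2.6 , -27.66,  13.33]), array([ 0.05, -0.19, 20.03]))
30 (array([ -2.6 , -27.66,  13.33]), array([ 0.1 , -0.17, -9.97]))
60 (array([ -2.6 , -27.66,  13.33]), array([  0.14,  -0.14, -39.97]))
150 (array([ -2.6 , -27.66,  13.33]), array([   0.25,   -0.  , -129.97]))
```

Request:
{"fn": "step_arm", "kwargs": {"increments": [{"delta_pos": [-0.5, -5.5, 0], "dr": [0, 0, 8], "fingers": -1}, {"delta_pos": [-1, -11, 1], "dr": [0, 0, 16], "fingers": -1}, {"delta_pos": [-1.5, -16.5, 3], "dr": [0, 0, 24], "fingers": -1}, {"delta_pos": [-2, -22, 6], "dr": [0, 0, 32], "fingers": -1}, {"delta_pos": [-2.6, -27.7, 8], "dr": [0, 0, 40], "fingers": -1}]}}

```text
time: 9.1
tool_pos: [0.4063, 0.2936, 0.2116]
tool_rot: [-3.141, -0.0, -0.352]
contact_force: [1.1, -0.1, 0.7]
opening: 0.0658
grip_force: 0.0
```

Run:
```python
from h import *
s=robot.observe();print(s['tool_pos'],s['tool_rot'],s['opening'])
im,p=shot('wrist','w3.png');im2,q=shot('top','t3.png')
A=np.zeros((480,800,3),np.uint8);A[:,:440]=im[:,100:540];A[:360,440:]=cv2.resize(im2[120:280,350:510],(360,360),interpolation=3)
cv2.imwrite('pics/c5.png',A[:,:,::-1])
```

```text
[0.40634555 0.29359864 0.21159053] [-3.14145417e+00 -3.54143803e-04 -3.51536653e-01] 0.06583034629515912
```

View pics/c5.png

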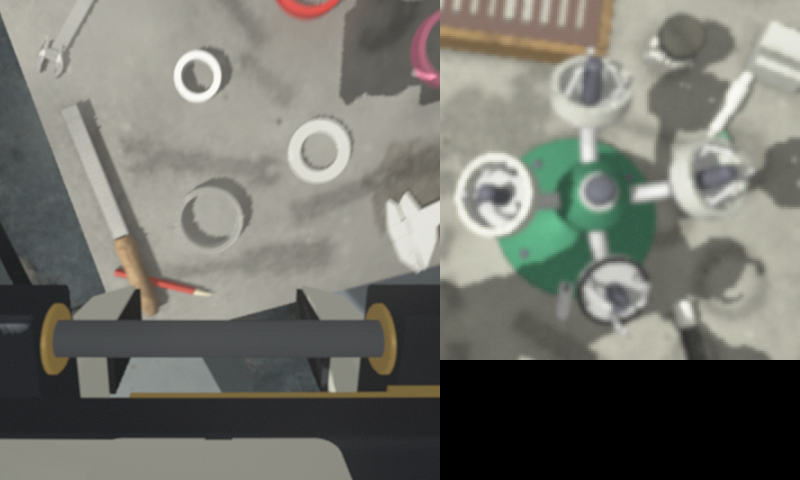

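Run:
```python
from h import *
im,p=load('w3.png');q=load('t3.png')[1]
print('ring',atz(p,312,217,.0085), 'L/R',atz(p,281,217,.0085),atz(p,343,217,.0085))
f=lambda u,v:(350+(u-440)/2.25,120+v/2.25)
h=np.array([.6,-.1175])
for n,u,v,z in(('hub',600,189,.157),('empty',613,290,.15),('opp',592,90,.16),('left',494,194,.16),('right',710,178,.16),('ptr',563,318,.02),('ptrbase',566,288,.02),('footL',497,225,.01),('footR',656,210,.01),('footT',590,138,.01)):
    X=atz(q,*f(u,v),z);d=X[:2]-h;print(n,X.round(4),np.degrees(np.arctan2(d[1],d[0])).round(1),np.hypot(*d).round(4))
```

```text
ring [0.40910013 0.29816154 0.0085    ] L/R [0.41964908 0.32695462 0.0085    ] [0.39855709 0.26936903 0.0085    ]
hub [ 0.6012 -0.1172  0.157 ] 13.7 0.0012
empty [ 0.5213 -0.1279  0.15  ] -172.5 0.0794
opp [ 0.6812 -0.1114  0.16  ] 4.3 0.0814
left [ 0.596  -0.0327  0.16  ] 92.7 0.0849
right [ 0.6103 -0.2043  0.16  ] -83.2 0.0874
ptr [ 0.5076 -0.1061  0.02  ] 173.0 0.0931
ptrbase [ 0.535 -0.109  0.02 ] 172.5 0.0655
footL [ 0.5942 -0.0469  0.01  ] 94.7 0.0709
footR [ 0.6095 -0.1945  0.01  ] -83.0 0.0776
footT [ 0.6772 -0.134   0.01  ] -12.0 0.079
```

Request:
{"fn": "step_arm", "kwargs": {"increments": [{"delta_pos": [0.1, -0.4, 4], "dr": [0, 0, 0], "fingers": -1}, {"delta_pos": [0.1, -0.4, 9], "dr": [0, 0, 0], "fingers": -1}, {"delta_pos": [0.1, -0.4, 13], "dr": [0, 0, 0], "fingers": -1}, {"delta_pos": [0.1, -0.4, 16], "dr": [0, 0, 0], "fingers": -1}, {"delta_pos": [0.1, -0.4, 17], "dr": [0, 0, 0], "fingers": -1}]}}

```text
time: 9.82
tool_pos: [0.4096, 0.295, 0.0413]
tool_rot: [3.14, 0.001, -0.347]
contact_force: [0.3, 0.2, 0.6]
opening: 0.0916
grip_force: 0.0
```

Request:
{"fn": "step_arm", "kwargs": {"increments": [{"delta_pos": [0, 0, 1], "dr": [0, 0, 0], "fingers": -1}, {"delta_pos": [0, 0, 2], "dr": [0, 0, 0], "fingers": -1}, {"delta_pos": [0, 0, 3], "dr": [0, 0, 0], "fingers": -1}, {"delta_pos": [0, 0, 3.3], "dr": [0, 0, 0], "fingers": -1}, {"delta_pos": [0, 0, 3.3], "dr": [0, 0, 0], "fingers": -1}]}}

```text
time: 10.45
tool_pos: [0.4097, 0.2961, 0.0092]
tool_rot: [-3.142, 0.0, -0.349]
contact_force: [-0.2, 0.6, 0.6]
opening: 0.0916
grip_force: 0.0
```

Request:
{"fn": "step_arm", "kwargs": {"increments": [{"delta_pos": [0, 0, 0.6], "dr": [0, 0, 0], "fingers": -1}, {"delta_pos": [0, 0, 0.6], "dr": [0, 0, 0], "fingers": 0.2}, {"delta_pos": [0, 0, 0.6], "dr": [0, 0, 0], "fingers": 0.2}, {"delta_pos": [0, 0, 0.6], "dr": [0, 0, 0], "fingers": 0.2}, {"delta_pos": [0, 0, 0.6], "dr": [0, 0, 0], "fingers": 0.2}], "newtons": 40}}

```text
time: 11.08
tool_pos: [0.4098, 0.2961, 0.0033]
tool_rot: [-3.141, -0.0, -0.35]
contact_force: [0.1, -0.5, -0.6]
opening: 0.056
grip_force: 0.0
```

Request:
{"fn": "step_arm", "kwargs": {"increments": [{"delta_pos": [0, 0, 0.6], "dr": [0, 0, 0], "fingers": 1}, {"delta_pos": [0, 0, 0.6], "dr": [0, 0, 0], "fingers": 1}, {"delta_pos": [0, 0, 0], "dr": [0, 0, 0], "fingers": 1}, {"delta_pos": [0, 0, -2], "dr": [0, 0, 0], "fingers": 1}, {"delta_pos": [0, 0, -5], "dr": [0, 0, 0], "fingers": 1}], "newtons": 40}}

```text
time: 11.7
tool_pos: [0.4092, 0.2958, 0.0537]
tool_rot: [3.14, 0.001, -0.35]
contact_force: [0.3, -0.3, 0.6]
opening: 0.0064
grip_force: 0.0
```

Request:
{"fn": "step_arm", "kwargs": {"increments": [{"delta_pos": [0, 0, -5], "dr": [0, 0, 0], "fingers": -1}, {"delta_pos": [0, 0, -10], "dr": [0, 0, 0], "fingers": -1}, {"delta_pos": [0, 0, -15], "dr": [0, 0, 0], "fingers": -1}, {"delta_pos": [0, 0, -16], "dr": [0, 0, 0], "fingers": -1}, {"delta_pos": [0, 0, -16], "dr": [0, 0, 0], "fingers": -1}]}}

```text
time: 12.32
tool_pos: [0.4097, 0.296, 0.2135]
tool_rot: [-3.141, -0.001, -0.35]
contact_force: [-0.6, 0.7, 0.6]
opening: 0.0521
grip_force: 0.0
```

Run:
```python
from h import *
s=robot.observe();print(s['tool_pos'],s['tool_rot'],s['opening'])
im,p=shot('wrist','w4.png');im2,q=shot('scene','s4.png')
A=np.zeros((400,800,3),np.uint8);A[:300,:400]=cv2.resize(im,(400,300));A[:,400:]=cv2.resize(im2[200:400,120:320],(400,400),interpolation=3)
cv2.imwrite('pics/c6.png',A[:,:,::-1])
print(proj(p,[.409,.296,0]),proj(p,[.409,.296,.017]))
```

```text
[0.40966062 0.29601465 0.21352696] [-3.14078848e+00 -6.61186269e-04 -3.49647457e-01] 0.05213154719290883
[317.65881281 216.92321155] [317.6317724  219.83854341]
```

View pics/c6.png

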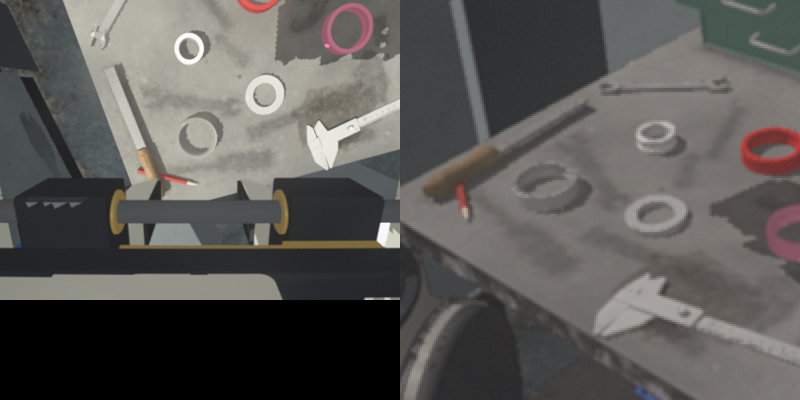

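The ring has not moved (wrist ~(315,219), scene ~(192,293)). The visible fingertips (row ~287, wider apart than the calibration predicts) suggest the real tips end about 25 mm short of the stated TCP, so they closed above the ring. I'll descend again and feel for the bench.

Request:
{"fn": "step_arm", "kwargs": {"increments": [{"delta_pos": [0, 0, 5], "dr": [0, 0, 0], "fingers": -1}, {"delta_pos": [0, 0, 10], "dr": [0, 0, 0], "fingers": -1}, {"delta_pos": [0, 0, 15], "dr": [0, 0, 0], "fingers": -1}, {"delta_pos": [0, 0, 19], "dr": [0, 0, 0], "fingers": -1}, {"delta_pos": [0, 0, 20], "dr": [0, 0, 0], "fingers": -1}]}}

```text
time: 13.05
tool_pos: [0.407, 0.2946, 0.0098]
tool_rot: [3.136, 0.005, -0.35]
contact_force: [-0.5, -0.8, -0.1]
opening: 0.0916
grip_force: 0.0
```

Request:
{"fn": "step_arm", "kwargs": {"increments": [{"delta_pos": [0, 0, 0.4], "dr": [0, 0, 0], "fingers": -1}, {"delta_pos": [0, 0, 0.7], "dr": [0, 0, 0], "fingers": -1}, {"delta_pos": [0, 0, 1.0], "dr": [0, 0, 0], "fingers": -1}, {"delta_pos": [0, 0, 1.3], "dr": [0, 0, 0], "fingers": -1}, {"delta_pos": [0, 0, 1.6], "dr": [0, 0, 0], "fingers": -1}]}}

```text
time: 13.68
tool_pos: [0.4099, 0.2961, -0.0026]
tool_rot: [-3.141, -0.001, -0.35]
contact_force: [0.9, -0.4, 0.4]
opening: 0.0917
grip_force: 0.0
```

Request:
{"fn": "step_arm", "kwargs": {"increments": [{"delta_pos": [0, 0, 0.3], "dr": [0, 0, 0], "fingers": -1}, {"delta_pos": [0, 0, 0.5], "dr": [0, 0, 0], "fingers": -1}, {"delta_pos": [0, 0, 0.7], "dr": [0, 0, 0], "fingers": -1}, {"delta_pos": [0, 0, 0.9], "dr": [0, 0, 0], "fingers": -1}, {"delta_pos": [0, 0, 1], "dr": [0, 0, 0], "fingers": -1}]}}

```text
time: 14.3
tool_pos: [0.4097, 0.296, -0.0129]
tool_rot: [3.142, 0.0, -0.35]
contact_force: [1.1, 0.2, 1.1]
opening: 0.092
grip_force: 0.0
```

Request:
{"fn": "step_arm", "kwargs": {"increments": [{"delta_pos": [0, 0, 0.2], "dr": [0, 0, 0], "fingers": -1}, {"delta_pos": [0, 0, 0.4], "dr": [0, 0, 0], "fingers": -1}, {"delta_pos": [0, 0, 0.5], "dr": [0, 0, 0], "fingers": -1}, {"delta_pos": [0, 0, 0.6], "dr": [0, 0, 0], "fingers": -1}, {"delta_pos": [0, 0, 0.7], "dr": [0, 0, 0], "fingers": -1}]}}

```text
time: 14.92
tool_pos: [0.4097, 0.2961, -0.0198]
tool_rot: [-3.141, -0.0, -0.35]
contact_force: [0.1, 0.2, 0.5]
opening: 0.0919
grip_force: 0.0
```

Request:
{"fn": "step_arm", "kwargs": {"increments": [{"delta_pos": [0, 0, 0.1], "dr": [0, 0, 0], "fingers": -1}, {"delta_pos": [0, 0, 0.2], "dr": [0, 0, 0], "fingers": -1}, {"delta_pos": [0, 0, 0.3], "dr": [0, 0, 0], "fingers": -1}, {"delta_pos": [0, 0, 0.3], "dr": [0, 0, 0], "fingers": -1}, {"delta_pos": [0, 0, 0.3], "dr": [0, 0, 0], "fingers": -1}]}}

```text
time: 15.55
tool_pos: [0.4098, 0.296, -0.0227]
tool_rot: [-3.141, -0.0, -0.35]
contact_force: [0.8, -0.5, -0.2]
opening: 0.0917
grip_force: 0.0
```

Run:
```python
from h import *
s=robot.observe();print(s['tool_pos'],s['contact_force'],s['qpos'])
im,p=shot('wrist','w5.png');im2,q=shot('scene','s5.png')
A=np.zeros((480,800,3),np.uint8);A[:240,:320]=cv2.resize(im,(320,240));A[:,320:]=cv2.resize(im2[210:370,110:270],(480,480),interpolation=3)
cv2.imwrite('pics/c7.png',A[:,:,::-1])
```

```text
[ 0.40976042  0.2960429  -0.022742  ] [ 0.81565561 -0.46607528 -0.17159051] [4.73915877e-01 5.97848673e-01 1.82566447e+00 4.98297084e-05
 7.17942702e-01 2.39438158e+00]
```

View pics/c7.png

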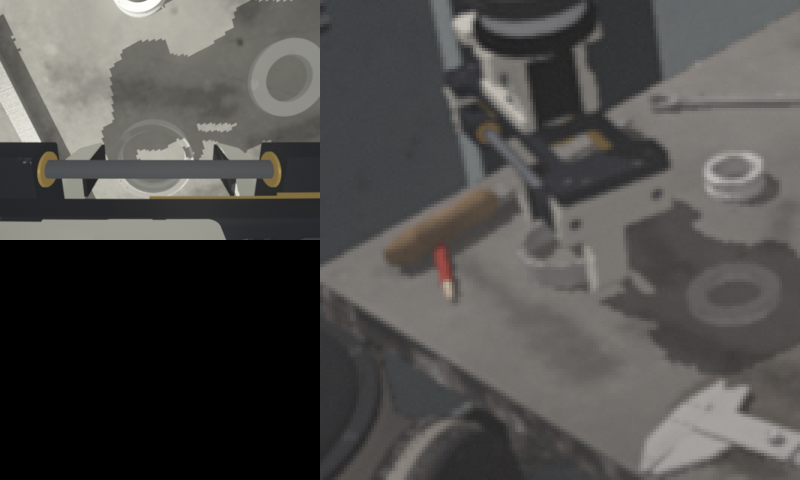

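The scene crop shows the fingers straddling the ring near the bench: the true tips are ~25 mm behind the reported TCP. Closing here.

Request:
{"fn": "step_arm", "kwargs": {"increments": [{"delta_pos": [0, 0, 0], "dr": [0, 0, 0], "fingers": 0.8}, {"delta_pos": [0, 0, 0], "dr": [0, 0, 0], "fingers": 0.8}, {"delta_pos": [0, 0, 0], "dr": [0, 0, 0], "fingers": 0.8}, {"delta_pos": [0, 0, 0], "dr": [0, 0, 0], "fingers": 0.8}, {"delta_pos": [0, 0, 0], "dr": [0, 0, 0], "fingers": 0.8}], "newtons": 40}}

```text
time: 16.27
tool_pos: [0.4098, 0.2961, -0.0227]
tool_rot: [-3.141, -0.0, -0.35]
contact_force: [1.0, 0.4, -0.9]
opening: 0.0646
grip_force: 40.0
```

Request:
{"fn": "step_arm", "kwargs": {"increments": [{"delta_pos": [0, 0, -1], "dr": [0, 0, 0], "fingers": 0.8}, {"delta_pos": [0, 0, -4], "dr": [0, 0, 0], "fingers": 0.8}, {"delta_pos": [0, 0, -9], "dr": [0, 0, 0], "fingers": 0.8}, {"delta_pos": [0, 0, -14], "dr": [0, 0, 0], "fingers": 0.8}, {"delta_pos": [0, 0, -18], "dr": [0, 0, 0], "fingers": 0.8}]}}

```text
time: 16.9
tool_pos: [0.4097, 0.296, 0.1598]
tool_rot: [-3.14, -0.001, -0.35]
contact_force: [0.8, -0.4, -1.9]
opening: 0.0648
grip_force: 40.0
```

```bash
cat >> h.py <<'E'
HUB=np.array([.600,-.1175]);B=np.radians(185.3);DX=.0013;DZ=.0227
def target(h,hub=HUB,b=B,lat=0.):
    a=np.array([np.cos(b)*.5,np.sin(b)*.5,np.sqrt(.75)]);S=np.array([hub[0]+.078*np.cos(b),hub[1]+.078*np.sin(b),.15])
    z=-a;y=np.array([np.sin(b+np.pi),-np.cos(b+np.pi),0]);x=np.cross(y,z)
    return S+h*a+DZ*z+DX*x+lat*y, R.from_matrix(np.c_[x,y,z])
E
python3 - <<'E'
from h import *
s=robot.observe();print(s['tool_pos'],s['tool_rot'],s['opening'],s['grip_force'],s['contact_force'])
p,r=target(.08);print(p,r.as_euler('xyz'))
print(delta([.43,-.10,.26],r));
E
```

```text
[0.40967604 0.29596789 0.15984901] [-3.14044965e+00 -1.10548042e-03 -3.49695565e-01] 0.06477022399506839 39.994608200504445 [ 0.81912315 -0.38276306 -1.92107678]
[ 0.49492698 -0.12724733  0.20027326] [ 3.14159265 -0.52359878  0.09250245]
(array([ 15.49,  36.49, -10.04]), array([  6.58,  29.43, -24.76]))
```

Request:
{"fn": "step_arm", "kwargs": {"increments": [{"delta_pos": [1.5, 3.6, -2], "dr": [0.7, 2.9, -2.5], "fingers": 0.8}, {"delta_pos": [3.1, 7.3, -4], "dr": [1.3, 5.9, -5], "fingers": 0.8}, {"delta_pos": [4.6, 10.9, -6], "dr": [2, 8.8, -7.4], "fingers": 0.8}, {"delta_pos": [6.2, 14.6, -8], "dr": [2.6, 11.8, -9.9], "fingers": 0.8}, {"delta_pos": [7.7, 18.2, -10], "dr": [3.3, 14.7, -12.4], "fingers": 0.8}]}}

```text
time: 17.52
tool_pos: [0.4189, 0.0975, 0.2582]
tool_rot: [-3.112, -0.263, -0.134]
contact_force: [0.7, -0.1, -1.1]
opening: 0.0643
grip_force: 40.0
```

Run:
```python
from h import *
s=robot.observe();print(s['tool_pos'],s['tool_rot'],s['opening'],s['grip_force'])
p,r=target(.08)
print(delta([.43,-.10,.26],r));
```

```text
[0.41894337 0.09748488 0.25822308] [-3.11209633 -0.26266823 -0.13386909] 0.06426412720670881 39.996738793415716
(array([ 3.65, 19.44,  0.22]), array([  3.31,  14.7 , -12.23]))
```

Request:
{"fn": "step_arm", "kwargs": {"increments": [{"delta_pos": [0.7, 3.9, 0], "dr": [0.7, 2.9, -2.5], "fingers": 0.8}, {"delta_pos": [1.5, 7.8, 0], "dr": [1.3, 5.9, -5], "fingers": 0.8}, {"delta_pos": [2.2, 11.7, 0], "dr": [2, 8.8, -7.4], "fingers": 0.8}, {"delta_pos": [2.9, 15.6, 0.1], "dr": [2.6, 11.8, -9.9], "fingers": 0.8}, {"delta_pos": [3.65, 19.4, 0.2], "dr": [3.3, 14.7, -12.2], "fingers": 0.8}]}}

```text
time: 18.15
tool_pos: [0.4297, -0.0992, 0.2596]
tool_rot: [3.141, -0.524, 0.092]
contact_force: [-0.0, 1.1, -2.2]
opening: 0.0643
grip_force: 40.0
```

Run:
```python
from h import *
s=robot.observe();print(s['tool_pos'],s['tool_rot'],s['qpos'],s['opening'],s['grip_force'])
print(delta(*target(.09)));
```

```text
[ 0.42969534 -0.09920439  0.25958675] [ 3.14111159 -0.52418033  0.09214946] [-0.69697018 -0.14970375  2.03873577  0.46248628  0.91965946  0.56023026] 0.0643258296964674 39.99812695838045
(array([2.43, 3.39, 7.26]), array([ 0.04, -0.03, -0.02]))
```

Request:
{"fn": "step_arm", "kwargs": {"increments": [{"delta_pos": [1.2, 1.7, 0], "dr": [0, 0, 0], "fingers": 0.8}, {"delta_pos": [2.4, 3.4, 2], "dr": [0, 0, 0], "fingers": 0.8}, {"delta_pos": [2.4, 3.4, 4.5], "dr": [0, 0, 0], "fingers": 0.8}, {"delta_pos": [2.4, 3.4, 6.5], "dr": [0, 0, 0], "fingers": 0.8}, {"delta_pos": [2.4, 3.4, 7.3], "dr": [0, 0, 0], "fingers": 0.8}]}}

```text
time: 18.77
tool_pos: [0.4899, -0.1264, 0.2068]
tool_rot: [-3.139, -0.52, 0.09]
contact_force: [-0.6, 1.0, -1.2]
opening: 0.0644
grip_force: 40.0
```

Run:
```python
from h import *
s=robot.observe();print(s['tool_pos'],s['tool_rot'],s['contact_force'],s['grip_force'])
im,p=shot('wrist','w6.png');im2,q=shot('top','t6.png');im3,g=shot('scene','s6.png')
A=np.zeros((600,800,3),np.uint8);A[:360,:480]=cv2.resize(im[120:360,160:480],(480,360),interpolation=3)
A[:316,484:800]=cv2.resize(im2[160:280,350:470],(316,316),interpolation=3)
A[364:600,:236]=cv2.resize(im3[190:340,340:490],(236,236),interpolation=3)
# larger scene crop
A[320:600,484:764]=cv2.resize(im3[210:310,360:460],(280,280),interpolation=3)
cv2.imwrite('pics/c8.png',A[:,:,::-1])
rp,rr=target(.09);r=Rt(s['tool_rot']);T=s['tool_pos']
# expected overlay points
for n,c,off,f in(('w',p,(160,120),1.5),('t',q,(350,160),316/120),('s',g,(360,210),2.8)):
    b=B;a=np.array([np.cos(b)*.5,np.sin(b)*.5,.866]);S=np.r_[HUB+.078*np.array([np.cos(b),np.sin(b)]),.15]
    P=[S,S+.043*a,r.apply([-DX,0,-DZ])+T,r.apply([-DX,0,-DZ-.017])+T,np.r_[HUB,.157]]
    print(n,[((proj(c,X)-off)*f).round(1).tolist() for X in P])
```

```text
[ 0.48989815 -0.12641349  0.20680733] [-3.13875951 -0.52017836  0.08950491] [-0.59516416  0.99125522 -1.16989255] 39.99551445842371
w [[238.4, 198.6], [238.5, 228.8], [234.4, 278.8], [234.1, 303.3], [238.1, 31.0]]
t [[197.8, 232.5], [211.5, 260.0], [225.3, 293.3], [231.7, 306.1], [187.7, 117.6]]
s [[158.0, 157.9], [147.8, 120.2], [133.4, 78.2], [128.8, 61.1], [203.8, 87.9]]
```

View pics/c8.png

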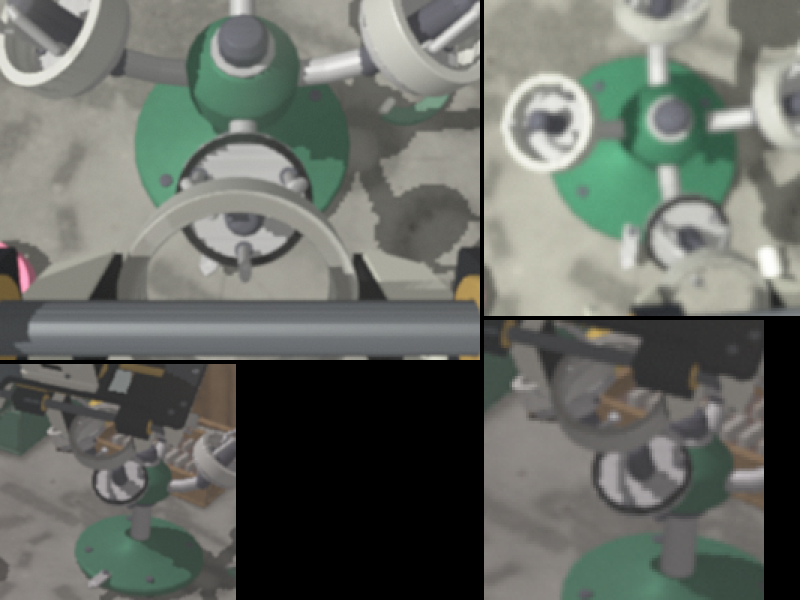

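Run:
```python
from h import *
im,p=load('w6.png');s=robot.observe();r=Rt(s['tool_rot']);T=s['tool_pos']
f=lambda X:((proj(p,X)-(160,120))*1.5).round(1)
print('ring edge top under/upper',f(r.apply([-DX+.033,0,-DZ])+T),f(r.apply([-DX+.033,0,-DZ-.017])+T))
print('sides',[f(r.apply([-DX,y,-DZ-k])+T).tolist() for y in(-.033,.033) for k in(0,.017)])
b=B;a=np.array([np.cos(b)*.5,np.sin(b)*.5,.866]);S=np.r_[HUB+.078*np.array([np.cos(b),np.sin(b)]),.15]
y=np.array([-np.sin(b),np.cos(b),0]);x=np.cross(y,a)
for h in(-.012,0,.012): print(h,[f(S+h*a+d).tolist() for d in(.0295*y,-.0295*y,.0295*x,-.0295*x)])
print(delta(*target(.05)))
```

```text
ring edge top under/upper [235.9 166.8] [235.7 180.6]
sides [[123.1, 277.3], [111.2, 301.9], [348.8, 277.5], [360.3, 302.1]]
-0.012 [[303.0, 191.7], [173.6, 191.9], [238.4, 252.9], [238.2, 127.3]]
0 [[306.0, 198.5], [170.8, 198.7], [238.4, 262.1], [238.3, 131.4]]
0.012 [[309.1, 205.9], [167.7, 206.1], [238.5, 272.2], [238.3, 135.8]]
(array([0.02, 0.08, 3.9 ]), array([-0.  ,  0.11, -0.13]))
```

Request:
{"fn": "step_arm", "kwargs": {"increments": [{"delta_pos": [0.15, 0.2, 0.5], "dr": [0, 0, 0], "fingers": 0.8}, {"delta_pos": [0.15, 0.2, 1.3], "dr": [0, 0, 0], "fingers": 0.8}, {"delta_pos": [0.15, 0.2, 2.2], "dr": [0, 0, 0], "fingers": 0.8}, {"delta_pos": [0.15, 0.2, 3], "dr": [0, 0, 0], "fingers": 0.8}, {"delta_pos": [0.15, 0.2, 3.6], "dr": [0, 0, 0], "fingers": 0.8}]}}

```text
time: 19.55
tool_pos: [0.5099, -0.1272, 0.1765]
tool_rot: [-3.14, -0.521, 0.089]
contact_force: [0.1, -0.1, -2.4]
opening: 0.0645
grip_force: 40.0
```

Request:
{"fn": "step_arm", "kwargs": {"increments": [{"delta_pos": [0, 0, 0.3], "dr": [0, 0, 0], "fingers": 0.8}, {"delta_pos": [0, 0, 0.6], "dr": [0, 0, 0], "fingers": 0.8}, {"delta_pos": [0, 0, 0.9], "dr": [0, 0, 0], "fingers": 0.8}, {"delta_pos": [0, 0, 1.2], "dr": [0, 0, 0], "fingers": 0.8}, {"delta_pos": [0, 0, 1.5], "dr": [0, 0, 0], "fingers": 0.8}]}}

```text
time: 20.18
tool_pos: [0.5173, -0.1267, 0.1641]
tool_rot: [-3.14, -0.522, 0.089]
contact_force: [-1.2, 0.3, -1.1]
opening: 0.0645
grip_force: 40.0
```

```bash
cat > st.py <<'E'
from h import *
s=robot.observe();r=Rt(s['tool_rot']);b=B;a=np.array([np.cos(b)*.5,np.sin(b)*.5,.866]);S=np.r_[HUB+.078*np.array([np.cos(b),np.sin(b)]),.15]
U=r.apply([-DX,0,-DZ])+s['tool_pos'];print('h',((U-S)@a).round(4),'F tool',r.inv().apply(s['contact_force']+np.array([0,0,1.4])).round(1),'t',s['time'],s['torque'].round(2),'rot',np.degrees((r.inv()*target(0)[1]).as_rotvec()).round(2),s['opening'],delta(*target(0)))
E
python3 st.py
```

```text
h 0.0376 F tool [-0.9 -0.4 -0.9] t 20.175 [-0.06  0.6   0.1 ] rot [ 0.02  0.09 -0.15] 0.06454616707106785 (array([-0.12, -0.15,  3.76]), array([ 0.02,  0.09, -0.15]))
```

Request:
{"fn": "step_arm", "kwargs": {"increments": [{"delta_pos": [0, 0, 0.2], "dr": [0, 0, 0], "fingers": 0.8}, {"delta_pos": [0, 0, 0.4], "dr": [0, 0, 0], "fingers": 0.8}, {"delta_pos": [0, 0, 0.6], "dr": [0, 0, 0], "fingers": 0.8}, {"delta_pos": [0, 0, 0.8], "dr": [0, 0, 0], "fingers": 0.8}, {"delta_pos": [0, 0, 0.9], "dr": [0, 0, 0], "fingers": 0.8}]}}

```text
time: 20.8
tool_pos: [0.5218, -0.1263, 0.1564]
tool_rot: [-3.141, -0.522, 0.089]
contact_force: [0.7, -1.0, 0.8]
opening: 0.064
grip_force: 40.0
```

```bash
python3 st.py
```

```text
h 0.0286 F tool [ 1.6  1.1 -1.7] t 20.8 [-0.01  0.42  0.  ] rot [ 0.03  0.09 -0.15] 0.06401693545288964 (array([-0.13, -0.16,  2.86]), array([ 0.03,  0.09, -0.15]))
```

Request:
{"fn": "step_arm", "kwargs": {"increments": [{"delta_pos": [0, 0, 0.1], "dr": [0, 0, 0], "fingers": 0.8}, {"delta_pos": [0, 0, 0.2], "dr": [0, 0, 0], "fingers": 0.8}, {"delta_pos": [0, 0, 0.3], "dr": [0, 0, 0], "fingers": 0.8}, {"delta_pos": [0, 0, 0.4], "dr": [0, 0, 0], "fingers": 0.8}, {"delta_pos": [0, 0, 0.4], "dr": [0, 0, 0], "fingers": 0.8}]}}

```text
time: 21.42
tool_pos: [0.5236, -0.1259, 0.1527]
tool_rot: [-3.14, -0.521, 0.089]
contact_force: [1.6, 1.6, -1.5]
opening: 0.0646
grip_force: 40.0
```

```bash
python3 st.py
```

```text
h 0.0245 F tool [ 1.4 -1.4  1. ] t 21.425 [-0.06  0.35  0.07] rot [-0.01  0.13 -0.16] 0.06458047139073182 (array([-0.09, -0.13,  2.45]), array([-0.01,  0.13, -0.16]))
```

Request:
{"fn": "step_arm", "kwargs": {"increments": [{"delta_pos": [0, 0, 0.1], "dr": [0, 0, 0], "fingers": 0.8}, {"delta_pos": [0, 0, 0.2], "dr": [0, 0, 0], "fingers": 0.8}, {"delta_pos": [0, 0, 0.3], "dr": [0, 0, 0], "fingers": 0.8}, {"delta_pos": [0, 0, 0.4], "dr": [0, 0, 0], "fingers": 0.8}, {"delta_pos": [0, 0, 0.4], "dr": [0, 0, 0], "fingers": 0.8}]}}

```text
time: 22.05
tool_pos: [0.5255, -0.1257, 0.1492]
tool_rot: [-3.14, -0.521, 0.089]
contact_force: [0.7, 1.0, -1.3]
opening: 0.0645
grip_force: 40.0
```

```bash
python3 st.py
```

```text
h 0.0205 F tool [ 0.7 -0.9  0.3] t 22.05 [0.09 0.34 0.13] rot [-0.01  0.13 -0.16] 0.06453009441925643 (array([-0.09, -0.13,  2.05]), array([-0.01,  0.13, -0.16]))
```

Request:
{"fn": "step_arm", "kwargs": {"increments": [{"delta_pos": [0, 0, 0.1], "dr": [0, 0, 0], "fingers": 0.8}, {"delta_pos": [0, 0, 0.2], "dr": [0, 0, 0], "fingers": 0.8}, {"delta_pos": [0, 0, 0.3], "dr": [0, 0, 0], "fingers": 0.8}, {"delta_pos": [0, 0, 0.3], "dr": [0, 0, 0], "fingers": 0.8}, {"delta_pos": [0, 0, 0.3], "dr": [0, 0, 0], "fingers": 0.8}]}}

```text
time: 22.68
tool_pos: [0.5269, -0.1256, 0.1466]
tool_rot: [-3.14, -0.521, 0.089]
contact_force: [2.6, 0.5, -1.8]
opening: 0.0645
grip_force: 40.0
```

```bash
python3 st.py
```

```text
h 0.0175 F tool [ 2.1 -0.3  1.6] t 22.675 [0.05 0.27 0.06] rot [-0.01  0.13 -0.16] 0.06447384617166715 (array([-0.09, -0.13,  1.75]), array([-0.01,  0.13, -0.16]))
```

Request:
{"fn": "step_arm", "kwargs": {"increments": [{"delta_pos": [0, 0, 0.1], "dr": [0, 0, 0], "fingers": 0.8}, {"delta_pos": [0, 0, 0.2], "dr": [0, 0, 0], "fingers": 0.8}, {"delta_pos": [0, 0, 0.3], "dr": [0, 0, 0], "fingers": 0.8}, {"delta_pos": [0, 0, 0.3], "dr": [0, 0, 0], "fingers": 0.8}, {"delta_pos": [0, 0, 0.3], "dr": [0, 0, 0], "fingers": 0.8}]}}

```text
time: 23.3
tool_pos: [0.5285, -0.1255, 0.144]
tool_rot: [-3.14, -0.521, 0.089]
contact_force: [2.2, 0.6, -2.8]
opening: 0.0644
grip_force: 40.0
```

```bash
python3 st.py
```

```text
h 0.0145 F tool [ 1.2 -0.4  2.4] t 23.3 [0.01 0.38 0.04] rot [ 0.    0.13 -0.16] 0.06443209670449428 (array([-0.09, -0.14,  1.45]), array([ 0.  ,  0.13, -0.16]))
```

Request:
{"fn": "step_arm", "kwargs": {"increments": [{"delta_pos": [0, 0, 0.1], "dr": [0, 0, 0], "fingers": 0.8}, {"delta_pos": [0, 0, 0.2], "dr": [0, 0, 0], "fingers": 0.8}, {"delta_pos": [0, 0, 0.2], "dr": [0, 0, 0], "fingers": 0.8}, {"delta_pos": [0, 0, 0.2], "dr": [0, 0, 0], "fingers": 0.8}, {"delta_pos": [0, 0, 0.2], "dr": [0, 0, 0], "fingers": 0.8}]}}

```text
time: 23.92
tool_pos: [0.5295, -0.1254, 0.1423]
tool_rot: [-3.14, -0.521, 0.089]
contact_force: [2.5, 0.4, -5.1]
opening: 0.0645
grip_force: 40.0
```

```bash
python3 st.py
```

```text
h 0.0125 F tool [ 0.3 -0.1  4.4] t 23.925 [-0.04  0.41  0.04] rot [-0.    0.13 -0.16] 0.06453525347941204 (array([-0.09, -0.14,  1.25]), array([-0.  ,  0.13, -0.16]))
```

Request:
{"fn": "step_arm", "kwargs": {"increments": [{"delta_pos": [0, 0, 0.05], "dr": [0, 0, 0], "fingers": 0.8}, {"delta_pos": [0, 0, 0.1], "dr": [0, 0, 0], "fingers": 0.8}, {"delta_pos": [0, 0, 0.15], "dr": [0, 0, 0], "fingers": 0.8}, {"delta_pos": [0, 0, 0.15], "dr": [0, 0, 0], "fingers": 0.8}, {"delta_pos": [0, 0, 0.15], "dr": [0, 0, 0], "fingers": 0.8}]}}

```text
time: 24.55
tool_pos: [0.5304, -0.1254, 0.1414]
tool_rot: [-3.14, -0.522, 0.089]
contact_force: [0.9, 0.8, -1.0]
opening: 0.0646
grip_force: 40.0
```

```bash
python3 st.py
```

```text
h 0.0113 F tool [ 1.1 -0.7  0.1] t 24.55 [0.12 0.39 0.11] rot [ 0.02  0.09 -0.15] 0.06456498584048499 (array([-0.13, -0.15,  1.13]), array([ 0.02,  0.09, -0.15]))
```

Request:
{"fn": "step_arm", "kwargs": {"increments": [{"delta_pos": [0, 0, 0.05], "dr": [0, 0, 0], "fingers": 0.8}, {"delta_pos": [0, 0, 0.1], "dr": [0, 0, 0], "fingers": 0.8}, {"delta_pos": [0, 0, 0.1], "dr": [0, 0, 0], "fingers": 0.8}, {"delta_pos": [0, 0, 0.1], "dr": [0, 0, 0], "fingers": 0.8}, {"delta_pos": [0, 0, 0.1], "dr": [0, 0, 0], "fingers": 0.8}]}}

```text
time: 25.18
tool_pos: [0.5309, -0.1254, 0.1406]
tool_rot: [-3.14, -0.522, 0.089]
contact_force: [-3.2, 1.6, 4.4]
opening: 0.0648
grip_force: 40.0
```

```bash
python3 st.py
```

```text
h 0.0103 F tool [ 0.2 -1.9 -6.6] t 25.175 [0.22 0.48 0.16] rot [ 0.02  0.09 -0.15] 0.06482405589272557 (array([-0.13, -0.15,  1.03]), array([ 0.02,  0.09, -0.15]))
```

The reaction rises 7 N in 1 mm, which is the rubber's rate, right after the prongs pulled the ring in. I'll press slightly more to make sure of the snap, then relax and release.

Request:
{"fn": "step_arm", "kwargs": {"increments": [{"delta_pos": [0, 0, 0.05], "dr": [0, 0, 0], "fingers": 0.8}, {"delta_pos": [0, 0, 0.1], "dr": [0, 0, 0], "fingers": 0.8}, {"delta_pos": [0, 0, 0.1], "dr": [0, 0, 0], "fingers": 0.8}, {"delta_pos": [0, 0, 0.1], "dr": [0, 0, 0], "fingers": 0.8}, {"delta_pos": [0, 0, 0.1], "dr": [0, 0, 0], "fingers": 0.8}]}}

```text
time: 25.8
tool_pos: [0.5312, -0.1254, 0.1399]
tool_rot: [-3.141, -0.522, 0.09]
contact_force: [-6.1, 1.5, 9.8]
opening: 0.0644
grip_force: 40.0
```

```bash
python3 st.py
```

```text
h 0.0095 F tool [  0.5  -2.1 -12.6] t 25.8 [0.27 0.74 0.16] rot [ 0.03  0.08 -0.14] 0.06437068372455432 (array([-0.13, -0.15,  0.95]), array([ 0.03,  0.08, -0.14]))
```

Request:
{"fn": "step_arm", "kwargs": {"increments": [{"delta_pos": [0, 0, -0.1], "dr": [0, 0, 0], "fingers": 0.8}, {"delta_pos": [0, 0, -0.16], "dr": [0, 0, 0], "fingers": 0.8}, {"delta_pos": [0, 0, -0.16], "dr": [0, 0, 0], "fingers": 0}, {"delta_pos": [0, 0, -0.16], "dr": [0, 0, 0], "fingers": -1}, {"delta_pos": [0, 0, -0.16], "dr": [0, 0, 0], "fingers": -1}]}}

```text
time: 26.42
tool_pos: [0.5305, -0.1256, 0.1407]
tool_rot: [-3.141, -0.521, 0.089]
contact_force: [0.5, -0.4, 0.2]
opening: 0.08
grip_force: 0.0
```

Request:
{"fn": "step_arm", "kwargs": {"increments": [{"delta_pos": [0, 0, 0], "dr": [0, 0, 0], "fingers": -1}, {"delta_pos": [0, 0, 0], "dr": [0, 0, 0], "fingers": -1}, {"delta_pos": [0, 0, 0], "dr": [0, 0, 0], "fingers": -1}, {"delta_pos": [0, 0, -1], "dr": [0, 0, 0], "fingers": -1}, {"delta_pos": [0, 0, -3], "dr": [0, 0, 0], "fingers": -1}]}}

```text
time: 27.05
tool_pos: [0.515, -0.1266, 0.167]
tool_rot: [-3.139, -0.521, 0.089]
contact_force: [0.1, -0.4, -0.6]
opening: 0.0919
grip_force: 0.0
```

Request:
{"fn": "step_arm", "kwargs": {"increments": [{"delta_pos": [0, 0, -3], "dr": [0, 0, 0], "fingers": -1}, {"delta_pos": [0, 0, -7], "dr": [0, 0, 0], "fingers": -1}, {"delta_pos": [0, 0, -10], "dr": [0, 0, 0], "fingers": -1}, {"delta_pos": [0, 0, -10], "dr": [0, 0, 0], "fingers": -1}, {"delta_pos": [0, 0, -10], "dr": [0, 0, 0], "fingers": -1}]}}

```text
time: 27.68
tool_pos: [0.4657, -0.1312, 0.2531]
tool_rot: [-3.14, -0.521, 0.089]
contact_force: [-0.1, -0.3, -0.1]
opening: 0.0917
grip_force: 0.0
```

Run:
```python
from h import *
s=robot.observe();print(s['tool_pos'],s['tool_rot'],s['contact_force'])
im,p=shot('wrist','w7.png');im2,q=shot('top','t7.png');im3,g=shot('scene','s7.png')
A=np.zeros((600,800,3),np.uint8);A[:360,:480]=cv2.resize(im[80:320,160:480],(480,360),interpolation=3)
A[:316,484:800]=cv2.resize(im2[160:280,350:470],(316,316),interpolation=3)
A[320:600,484:764]=cv2.resize(im3[220:340,360:480],(280,280),interpolation=3)
cv2.imwrite('pics/c9.png',A[:,:,::-1])
```

```text
[ 0.46574347 -0.13124191  0.25308757] [-3.14006173 -0.5213263   0.08893531] [-0.06529408 -0.33282844 -0.05119869]
```

View pics/c9.png

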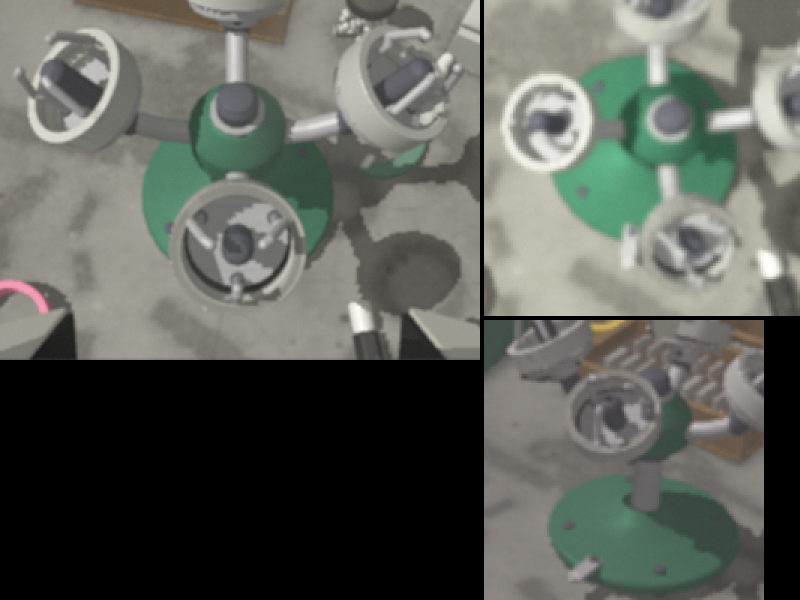

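Run:
```python
from h import *
w=load('w6.png')[1];w7=load('w7.png')[1];q=load('t7.png')[1];g=load('s7.png')[1]
def a(n,c,hub,P,z):
    H=atz(c,*hub,.157);X=atz(c,*P,z);d=(X-H)[:2];print(n,H.round(4),X.round(4),np.degrees(np.arctan2(d[1],d[0])).round(1)%360,np.hypot(*d).round(4))
a('ptr w6',w,(160+243/1.5,120+35/1.5),(160+207/1.5,120+270/1.5),.02)
f=lambda u,v:(350+(u-484)/2.633,160+v/2.633)
a('ptr t',q,f(671,118),f(628,266),.02); a('ring t',q,f(671,118),f(689,240),.168)
a('ring w7',w7,(160+237/1.5,80+103/1.5),(160+238/1.5,80+245/1.5),.172)
k=lambda u,v:(360+(u-484)/2.333,220+(v-320)/2.333)
a('ptr s',g,k(656,377),k(574,577),.02);a('ring s',g,k(656,377),k(614,413),.168)
```

```text
ptr w6 [ 0.5981 -0.1199  0.157 ] [ 0.5082 -0.1058  0.02  ] 171.1 0.0911
ptr t [ 0.5997 -0.117   0.157 ] [ 0.5082 -0.1061  0.02  ] 173.2 0.0921
ring t [ 0.5997 -0.117   0.157 ] [ 0.5156 -0.1262  0.168 ] 186.2 0.0846
ring w7 [ 0.5962 -0.1201  0.157 ] [ 0.5115 -0.1283  0.172 ] 185.5 0.085
ptr s [ 0.5912 -0.1233  0.157 ] [ 0.507  -0.1056  0.02  ] 168.1 0.0861
ring s [ 0.5912 -0.1233  0.157 ] [ 0.5132 -0.1269  0.168 ] 182.6 0.0781
```

Run:
```python
from h import *
print(delta([.534,-.062,.29],[np.pi,0,np.radians(50)]),robot.observe()['qpos'])
```

```text
(array([ 8.29, -6.26,  0.44]), array([ 11.51, -28.31, -43.83])) [-0.69937953 -0.0404979   1.9636674   0.47220437  0.89392189  0.54294275]
```

Request:
{"fn": "step_arm", "kwargs": {"increments": [{"delta_pos": [2.5, 0, -4.3], "dr": [2.1, -5.3, -8.2], "fingers": 1}, {"delta_pos": [5, -1.5, -4.3], "dr": [4.3, -10.5, -16.2], "fingers": 1}, {"delta_pos": [7, -3, -4], "dr": [6.4, -15.8, -24.4], "fingers": 1}, {"delta_pos": [8, -4.5, -2], "dr": [8.6, -21, -32.5], "fingers": 1}, {"delta_pos": [8.3, -6.2, 0], "dr": [10.7, -26.3, -40.8], "fingers": 1}]}}

```text
time: 28.45
tool_pos: [0.5332, -0.0626, 0.2938]
tool_rot: [3.127, -0.032, 0.825]
contact_force: [-0.5, -1.6, -0.5]
opening: 0.0466
grip_force: 0.0
```

Run:
```python
from h import *
print(robot.observe()['tool_pos'],delta([.534,-.062,.29],[np.pi,0,np.radians(50)]))
```

```text
[ 0.53323628 -0.06264322  0.29382374] (array([0.09, 0.01, 0.39]), array([ 0.87, -1.82, -2.77]))
```

Request:
{"fn": "step_arm", "kwargs": {"increments": [{"delta_pos": [0.1, 0, 0.4], "dr": [0.9, -1.8, -2.8], "fingers": 1}, {"delta_pos": [0.1, 0, 0.4], "dr": [0.9, -1.8, -2.8], "fingers": 1}, {"delta_pos": [0.1, 0, 0.4], "dr": [0.9, -1.8, -2.8], "fingers": 1}, {"delta_pos": [0.1, 0, 0.4], "dr": [0.9, -1.8, -2.8], "fingers": 1}, {"delta_pos": [0.1, 0, 2], "dr": [0.9, -1.8, -2.8], "fingers": 1}]}}

```text
time: 29.08
tool_pos: [0.5338, -0.0631, 0.2768]
tool_rot: [3.137, -0.006, 0.867]
contact_force: [0.3, 0.8, 0.4]
opening: 0.0012
grip_force: 0.0
```

Request:
{"fn": "step_arm", "kwargs": {"increments": [{"delta_pos": [0, 0, 4], "dr": [0, 0, 0], "fingers": 1}, {"delta_pos": [0, 0, 8], "dr": [0, 0, 0], "fingers": 1}, {"delta_pos": [0, 0, 11], "dr": [0, 0, 0], "fingers": 1}, {"delta_pos": [0, 0, 13], "dr": [0, 0, 0], "fingers": 1}, {"delta_pos": [0, 0, 13], "dr": [0, 0, 0], "fingers": 1}]}}

```text
time: 29.7
tool_pos: [0.5329, -0.0623, 0.1445]
tool_rot: [-3.141, -0.003, 0.867]
contact_force: [-0.1, 0.5, 0.1]
opening: 0.0005
grip_force: 0.0
```

Run:
```python
from h import *
s=robot.observe();d=s['tool_pos'][:2]-HUB;print(s['tool_pos'],s['tool_rot'],s['opening'],s['contact_force'],np.degrees(np.arctan2(d[1],d[0])),np.hypot(*d))
```

```text
[ 0.53288547 -0.0622653   0.14450356] [-3.14086388e+00 -2.92559065e-03  8.66905358e-01] 0.0005349388494941057 [-0.13601533  0.49471155  0.1110143 ] 140.54590650419976 0.08692084032060357
```

Request:
{"fn": "step_arm", "kwargs": {"increments": [{"delta_pos": [0.6, 0.02, 0], "dr": [0, 0, 4], "fingers": 1}, {"delta_pos": [1.2, 0.08, 0], "dr": [0, 0, 8], "fingers": 1}, {"delta_pos": [1.79, 0.19, 0], "dr": [0, 0, 12], "fingers": 1}, {"delta_pos": [2.37, 0.33, 0], "dr": [0, 0, 16], "fingers": 1}, {"delta_pos": [2.94, 0.52, 0], "dr": [0, 0, 20], "fingers": 1}]}}

```text
time: 30.32
tool_pos: [0.5577, -0.0432, 0.1471]
tool_rot: [3.14, -0.006, 0.516]
contact_force: [-0.8, 0.1, 0.7]
opening: 0.0005
grip_force: 0.0
```

Request:
{"fn": "step_arm", "kwargs": {"increments": [{"delta_pos": [0.6, 0.02, 0], "dr": [0, 0, 4], "fingers": 1}, {"delta_pos": [1.2, 0.08, 0], "dr": [0, 0, 8], "fingers": 1}, {"delta_pos": [1.64, 0.16, 0], "dr": [0, 0, 11], "fingers": 1}, {"delta_pos": [1.64, 0.16, 0], "dr": [0, 0, 11], "fingers": 1}, {"delta_pos": [1.64, 0.16, 0], "dr": [0, 0, 11], "fingers": 1}]}}

```text
time: 30.95
tool_pos: [0.5723, -0.0364, 0.1465]
tool_rot: [3.142, -0.005, 0.328]
contact_force: [-1.2, 1.1, 3.0]
opening: 0.0007
grip_force: 1.2
```

Run:
```python
from h import *
s=robot.observe();d=s['tool_pos'][:2]-HUB;print(s['tool_pos'],s['contact_force'],np.degrees(np.arctan2(d[1],d[0])),np.hypot(*d))
im,p=shot('wrist','w8.png')
# nut/prong: compare with w2 geometry not viewed; measure carousel by top-view change
t0=load('t7.png')[0]; t1,q=shot('top','t8.png')
# bright left ring centroid area (unoccluded?) 
for n,t in(('t7',t0),('t8',t1)):
    c=cv2.cvtColor(t[165:235,350:415],cv2.COLOR_RGB2GRAY); ys,xs=np.where(c>200); print(n,len(xs),xs.mean()+350 if len(xs) else 0,ys.mean()+165 if len(ys) else 0)
```

```text
[ 0.57226524 -0.03635711  0.14647628] [-1.24245096  1.05494284  2.97874211] 108.87050432247402 0.08575188195287121
t7 644 380.57142857142856 200.78726708074535
t8 395 363.10379746835446 216.98227848101266
```

Request:
{"fn": "step_arm", "kwargs": {"increments": [{"delta_pos": [-0.8, 0, 0], "dr": [0, 0, 0], "fingers": 1}, {"delta_pos": [-0.8, 0, -3], "dr": [0, 0, 0], "fingers": 1}, {"delta_pos": [-0.8, 0, -8], "dr": [0, 0, 0], "fingers": 1}, {"delta_pos": [-0.8, 0, -13], "dr": [0, 0, 0], "fingers": 1}, {"delta_pos": [-0.8, -4, -14], "dr": [0, 0, 0], "fingers": 1}]}}

```text
time: 31.68
tool_pos: [0.5525, -0.0028, 0.2885]
tool_rot: [3.139, -0.009, 0.324]
contact_force: [0.0, 0.7, -0.4]
opening: 0.0003
grip_force: 0.0
```

Request:
{"fn": "step_arm", "kwargs": {"increments": [{"delta_pos": [-1, -5, 0], "dr": [0, 0, 0], "fingers": 1}, {"delta_pos": [-2, -10, 0], "dr": [0, 0, 0], "fingers": 1}, {"delta_pos": [-3, -15, 0], "dr": [0, 0, 0], "fingers": 1}, {"delta_pos": [-4, -20, 0], "dr": [0, 0, 0], "fingers": 1}, {"delta_pos": [-4, -20, 0], "dr": [0, 0, 0], "fingers": 1}]}}

```text
time: 32.3
tool_pos: [0.447, 0.1775, 0.2855]
tool_rot: [-3.14, -0.004, 0.332]
contact_force: [0.4, -0.9, -0.2]
opening: 0.0005
grip_force: 0.0
```

Run:
```python
from h import *
t0,q=load('t7.png');t1,_=shot('top','t9.png')
print(robot.observe()['tool_pos'])
# angle change: rotate t7 patch about hub pixel, match to t9 within the annulus
h=np.array([350+(671-484)/2.633,160+118/2.633])
a=cv2.cvtColor(t0,7).astype(float);b=cv2.cvtColor(t1,7).astype(float)
yy,xx=np.mgrid[:480,:640];rr=np.hypot(xx-h[0],yy-h[1]);th=np.degrees(np.arctan2(yy-h[1],xx-h[0]))
m=(rr>20)&(rr<62)
for d in range(-6,21,2):
    M=cv2.getRotationMatrix2D(tuple(h),-d,1);w=cv2.warpAffine(a,M,(640,480));print(d,np.corrcoef(w[m],b[m])[0,1].round(3),end=' | ')
```

```text
[0.4480821  0.1761357  0.28539953]
-6 0.152 | -4 0.213 | -2 0.275 | 0 0.332 | 2 0.397 | 4 0.467 | 6 0.559 | 8 0.639 | 10 0.63 | 12 0.527 | 14 0.408 | 16 0.311 | 18 0.232 | 20 0.159 |
```

```bash
python3 -c "
from cell import robot
print(robot.hand_in())"
```

```text
the job is handed in; nothing more can be done
None
```

I seated the gauged ring on the empty branch, let go and handed the job in. The last view showed the three prongs out in front of it, the largest press I read was about 13 N, and the branch should stand within about 5 degrees of the pointer. The hand-in gave no pass or fail result.

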